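# Read the relay tag with the sprung contact reader

### The job

Take the contact reader out of its holster and press its sprung nose squarely and gently onto the middle of the round orange tag of the relay on the tilted panel, so that the nose is pushed about half way in, and hold it steady there for two seconds. Then put the reader gently back in its holster, nose down and fully seated, and let go. Do not press the reader on the two neighbouring relays, and leave the loose things on the bench and the set-up of the panel as they are.

Things in the scene. Friction and masses are not known exactly. Their poses are not given: they have to be found in the camera images.
- holster: Fixed black square tube (outside 59 mm, inside 49 mm square, rim 95 mm above the bench) on a dark 100 mm square base. Origin: centre of its underside on the bench, z up. The reader stands in it nose down, hanging by its yellow collar on the rim.
- reader: Loose wand, 138 mm long, 0.2-0.4 kg. Origin: middle of its nose tip when out; z runs from nose to handle end (up in the holster). From the tip: black nose 20 mm across to z 12 mm; grey barrel 30 mm across to 70; yellow collar 66 mm to 78; black square handle 30 x 30 mm to 138, flats facing x and y. Seated, its origin is 25 mm above the holster's and up to 9 mm off its axis.
- reader_grip (a point): Best place to grip the reader: middle of the handle's section, 117 mm from the nose tip and 21 mm below the handle's end (deeper, the handle's end may jam in the gripper).
- reader_tip (a point): Middle of the face of the reader's nose; it moves in with the nose.
- reader_nose (a joint): How far the nose is pushed into the reader: 0 out, 0.010 m fully in. The spring needs about 1.2 N to begin to move and 0.6 N more for each mm (half way, 5 mm: about 4.2 N); beyond 10 mm it is a hard stop.
- panel: Grey plate 190 x 330 x 8 mm on a stand, tilted about a stiff hinge on its low edge nearest the robot, 0.25 to 0.6 rad from flat, different each time; light pressing does not move it. Origin: middle of the hinge, mid-thickness, 35 mm above the bench. x runs up the slope, y along the hinge, z out of the panel (up and towards the robot). A steel rail runs along y at x = 85 mm.
- relay: Relay to be read, between two with grey tags: white front 80 (x) by 45 mm (y), round orange tag 28 mm across. Clamped within 75 mm of the rail's middle. Origin: its foot on the rail (panel x 85, z 11 mm); axes as the panel's. The tag's centre lies on its z axis, facing along z, 50 to 64 mm out: the front's depth differs each time and is not measured: find it by touch. It does not give.
- relay_left: Neighbouring relay with a grey tag at the panel's +y end (y about 132 mm), same footprint, front 56 mm out from the rail. Origin and axes like the relay's. Not to be pressed.
- relay_right: The same at the -y end (y about -132 mm). Not to be pressed.
- spare_relay: Loose white and black relay on the bench, 80 x 45 mm, 64 mm high; origin at the centre of its underside. Bystander.
- terminal_block: Loose black terminal block 35 x 110 mm, 36 mm high; origin at the centre of its underside. Bystander.
- screwdriver: Loose screwdriver lying on the bench. Bystander.
- tape_roll: Loose blue roll, 90 mm across, 20 mm high, lying flat; origin at the centre of its underside. Bystander.
Mind the look-alikes: they are no part of the job. Of the things like the reader, leave any that is green, purple or turquoise; of the rest the smaller one is meant.

How it is judged (in metres and radians):
On the way:
1. the reader's nose is pressed 3 to 8 mm in on the orange tag, within 7 mm of its middle along x and y, within 0.14 rad of square, and held still for 1.5 s (value of joint reader_nose between 0.003 and 0.008 m and contact force between reader and relay above 0.8 N and x of reader_tip in the frame of relay between -0.007 and 0.007 m and y of reader_tip in the frame of relay between -0.007 and 0.007 m and angle between the z axis of reader and the z axis of relay, either way round below 0.14 rad and linear speed of reader below 0.02 m/s), for 1.5 s.
At the end, for the whole second after the job is handed in: The reader stands released and at rest in its holster, nose down, upright within 0.1 rad, its collar on the rim (origin 21 to 29 mm above the holster's origin and within 16 mm of its axis) (horizontal distance between reader and holster below 0.016 m and z of reader in the frame of holster between 0.021 and 0.029 m and angle between reader's own z axis and vertical below 0.1 rad and linear speed of reader below 0.02 m/s and contact force between the fingers and reader below 0.1 N); the robot touches nothing.
It fails at once if the reader is pressed on the panel or its relays with more than 20 N (contact force between reader and panel above 20 N).
It fails at once if the reader is pressed on a neighbouring relay (contact force between reader and relay_left above 2 N or contact force between reader and relay_right above 2 N).
It fails at once if the reader is dropped or rammed into its holster (more than 45 N) (contact force between reader and holster above 45 N).
It fails at once if the relay or the panel's tilt is shifted by more than 8 mm (distance of any of relay, relay_left from where it was at the start of the episode above 0.008 m).
It fails at once if a loose thing on the bench is shifted by more than 20 mm (distance of any of spare_relay, terminal_block, screwdriver, tape_roll from where it was at the start of the episode above 0.02 m).
It also fails if it takes over 58 s, if anything falls off the work surface, if the arm or the gripper's body presses on something with over 40 N, if the wrist force passes 120 N, or if a joint passes its speed limit or range.

### The arm

A 7-joint arm with a two-finger parallel gripper is mounted at the origin on the work surface. World frame = base frame: x ahead of the robot, y to its left, z up, the work surface at z = 0. Lengths are in mm, angles in rad, forces in N, time in s.
With the tool pointing down it reaches from about 400 to 875 mm from the base axis. Payload 4.4 kg.
Tool frame: the origin (TCP) lies midway between the tips of the shut fingers; the grasp point (between the pads) lies ctrl.grip_depth behind it (ctrl.grip_depth is the distance from the TCP to the grasp point, in mm); z points along the fingers, y is the line along which they close (so a half turn about z gives the same grasp; the last joint's range is limited). The gripper opens to 85 mm and grips with 20 to 120 N. Pads are 22 mm wide; open, the fingers measure 114 mm over their backs; the gripper's body (76 mm by 85 mm) begins 54 mm behind the grasp point. The pads swing forward as they close: fully open they stand 13 mm farther back than shut.
Start: joints at [1.138, 0.628, 0.038, 1.517, -0.027, 0.996, -0.02], TCP at [233.138, -606.766, 231.313] pointing down, gripper open.
Joint ranges: [-3.06, 3.06], [-0.37, 2.12], [-1.25, 1.32], [0.18, 2.47], [-1.1, 4.24], [0.23, 1.98], [-2.94, 2.94]. Speed limits (rad/s): [2.57, 2.57, 3.14, 3.14, 3.14, 3.14, 3.14].

### API

Orientations are given as [roll, pitch, yaw] about the fixed x, y, z axes, in that order (R = Rz(yaw) Ry(pitch) Rx(roll)).
In Python, from cell import ctrl gives the robot as it stands.
- The arm moves only by the tool carry_out, never from a script. Its argument "deltas" is one flat list of numbers, 7 for each row, row after row: the turn, a rotation vector about the tool's x, y, z in degrees, then the shift along the tool's x, y, z in m, then the closure, from -1 (fully open) to 1 (shut). In form: [wx, wy, wz, dx, dy, dz, claw, wx, wy, wz, dx, dy, dz, claw, ...]. A call has 1 to 12 rows; each row shifts and turns the commanded pose from where the row before left it, along the tool's axes as they then stand; what a row does not reach is not made up. A row lasts 1/8 s, in which the tool goes at most 62.5 mm and 10.7 degrees, less where a joint would pass 70% of its speed; a pose out of reach is approached as far as the arm can. A call with a gripper value outside its range is refused whole. The fingers move at their own pace and stop on an object; the grip force is fixed at half the most. Time passes only in rows, so rows that do not move let the fingers close. It gives the time, the measured TCP pose, the force, the opening and the grip force at its end, in the units of the state.
- ctrl.read_state(): the state, without advancing time (a new reading comes with each control period).
- ctrl.get_image(name): name is "side" or "top" or "wrist"; returns the picture (480x640x3 uint8, red, green, blue); there is no depth.
- ctrl.calibration(name): a dict with "mtx" (3x3 intrinsics, pixels), "distortion" ([k1, k2, p1, p2, k3] as OpenCV has them; the pictures are not rectified), "R" (3x3) and "t" (3): a world point X has camera coordinates R X + t. Camera axes: x right, y down, z forward; pixel columns grow to the right and rows downward; lengths in mm; the calibration is good to about 2 mm. A picture is of the moment at which its call begins: read the wrist's pose just before it. calibration takes no time and is no camera call; for the wrist camera it gives the pose at the moment of the call.
- ctrl.finish_job(): hands the job in; it is judged then, once.
The state is a dict: "clock": time; "qpos": joint angles; "qd": joint speeds; "tau": joint torques, N m; "eef_pos": TCP position; "tool_rot": TCP orientation; "force": force on the tool from outside, world axes, zero at the start; "torque": the same for the moment, N m; "width": finger opening in mm; "gripper_force": force on a finger pad.
Only numpy, scipy, OpenCV 4.12 (cv2) and the standard library are available. Lean on these libraries where they do the work, as an engineer would, in place of code of your own. Each camera call takes 0.05 s, during which the arm holds its last target. There are 200 camera calls.

## Working session

There is one attempt and no reset: what is moved stays moved. The work goes in short steps, Python scripts to look and compute and a tool call to move; the robot and the scene stay as the last step left them, time stands still between calls to the robot, and variables do not carry over. Pictures are saved under pics/ and viewed, at most 10 in all, crops included, and the job is handed in when it is done.

Besides the shell and the picture viewer there is one more tool, called after "Request:" as name(argument=value, ...) on one line, values as JSON. carry_out: Moves the arm, as the interface text tells. Its arguments: {"type":"object","properties":{"deltas":{"type":"array"}},"required":["deltas"]}

```bash
mkdir -p pics; ls
python3 - <<'E'
from cell import ctrl
import cv2,numpy as np
s=ctrl.read_state();print(s, ctrl.grip_depth)
a=[]
for n in("top","side"):
    im=ctrl.get_image(n);cv2.imwrite(f"pics/{n}0.png",im[...,::-1]);c=ctrl.calibration(n);print(n,{k:np.round(v,3).tolist() for k,v in c.items()})
E
```

```text
pics
{'clock': 0.0, 'qpos': array([ 1.13822416,  0.6293557 ,  0.03844021,  1.51837061, -0.02699425,
        0.99629917, -0.02000019]), 'qd': array([ 8.95476896e-05, -3.61286454e-04, -6.86724587e-04,  6.75984007e-04,
       -1.68852588e-03, -5.66710969e-05,  1.26240743e-03]), 'tau': array([-1.52585944e-03, -5.63413095e+01,  1.22581422e+00, -1.93448031e+01,
        1.09946533e-02,  1.05051047e-02,  6.39100293e-06]), 'eef_pos': array([ 232.89369128, -606.17189133,  230.38202622]), 'tool_rot': array([-3.13967805e+00,  2.96886086e-05,  3.66776489e-01]), 'force': array([ 0.8994929 ,  0.07274112, -0.86526108]), 'torque': array([-0.01559467, -0.04218574, -0.01284691]), 'gripper_force': 0.0, 'width': 85.31137890491557} 18.700000000000003
top {'mtx': [[488.396, 0.0, 327.846], [0.0, 488.396, 243.566], [0.0, 0.0, 1.0]], 'distortion': [-0.089, 0.0, 0.0, 0.0, 0.0], 'R': [[-0.003, -1.0, 0.002], [-0.997, 0.002, -0.073], [0.073, -0.003, -0.997]], 't': [-120.16, 471.755, 1596.427]}
side {'mtx': [[441.078, 0.0, 320.155], [0.0, 441.078, 241.43], [0.0, 0.0, 1.0]], 'distortion': [0.01, 0.0, 0.0, 0.0, 0.0], 'R': [[-0.815, -0.579, 0.014], [-0.358, 0.485, -0.798], [0.455, -0.655, -0.603]], 't': [316.174, 296.42, 834.95]}
```

View pics/top0.png

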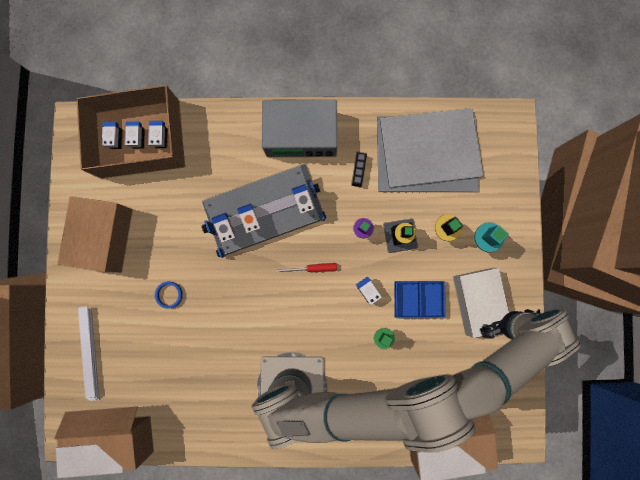

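View pics/side0.png

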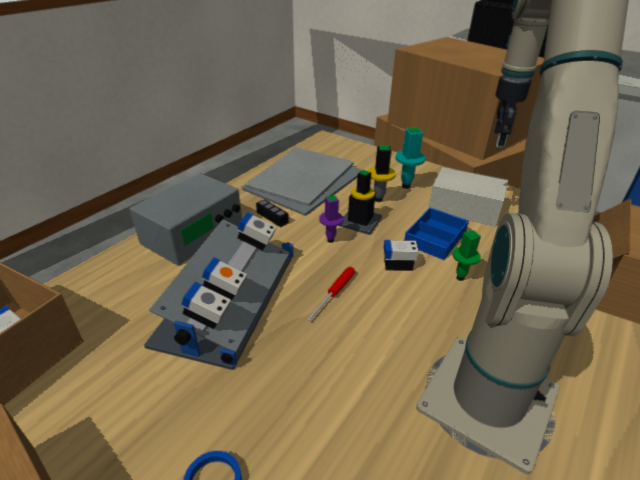

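The top view shows the panel with the orange tag at (249,219) and grey tags at (224,229) and (303,200).

Reader look-alikes in the top view:
- purple (363,228): excluded by colour
- turquoise (491,237): excluded by colour
- green (384,338): excluded by colour
- yellow and black in the holster (405,233): candidate
- yellow and black standing free (449,227): candidate

I'll measure both yellow ones and take one close crop.

```bash
cat > h.py <<'E'
from cell import ctrl
import cv2,numpy as np
from scipy.spatial.transform import Rotation as Ro
def load(n): return cv2.imread(n)
def ray(c,p):
    u=cv2.undistortPoints(np.array(p,float).reshape(-1,1,2),c["mtx"],np.array(c["distortion"])).reshape(-1,2)
    R=np.array(c["R"]);d=np.c_[u,np.ones(len(u))]@R
    return -R.T@np.array(c["t"]),d/np.linalg.norm(d,axis=1,keepdims=True)
def tri(obs):
    "obs: list of (cal,pixel) -> point, rms miss mm"
    A=np.zeros((3,3));b=np.zeros(3);L=[]
    for c,p in obs:
        o,d=ray(c,[p]);M=np.eye(3)-np.outer(d[0],d[0]);A+=M;b+=M@o;L.append((M,o))
    x=np.linalg.solve(A,b);return x,[round(float(np.linalg.norm(M@(x-o))),1) for M,o in L]
def onz(c,p,z):
    o,d=ray(c,[p]);return o+d[0]*(z-o[2])/d[0][2]
def blobs(im,lo,hi,amin=15):
    m=cv2.inRange(cv2.cvtColor(im,cv2.COLOR_BGR2HSV),np.array(lo),np.array(hi))
    n,l,s,c=cv2.connectedComponentsWithStats(m)
    return [(np.round(c[i],1).tolist(),s[i].tolist()) for i in range(1,n) if s[i][4]>=amin],m
E
python3 - <<'E'
from h import *
Y=((22,120,90),(34,255,255));O=((5,150,120),(16,255,255));G=((45,120,50),(75,255,255))
for n in("top","side"):
    im=load(f"pics/{n}0.png")
    for k,v in dict(yellow=Y,orange=O,green=G).items():print(n,k,blobs(im,*v)[0])
t=load("pics/top0.png");s=load("pics/side0.png")
a=cv2.resize(t[195:275,340:520],None,fx=4,fy=4)
b=cv2.resize(s[120:250,300:440],None,fx=2.5,fy=2.5)
w=np.zeros((600,720,3),np.uint8);w[:250,:]=0;w[:320-50,:]=a[:270];w[272:272+325,:350]=b
d=cv2.resize(s[200:370,140:310],None,fx=1.9,fy=1.9);w[272:272+323,355:355+323]=d
cv2.imwrite("pics/crop1.png",w)
E
```

```text
top yellow [([443.9, 228.0], [435, 215, 25, 26, 274]), ([401.7, 233.0], [395, 223, 18, 21, 173])]
top orange [([248.5, 218.7], [245, 215, 8, 8, 50])]
top green [([286.3, 150.5], [272, 150, 30, 2, 55]), ([454.5, 224.4], [448, 218, 14, 13, 99]), ([364.6, 225.5], [361, 222, 8, 8, 37]), ([408.2, 230.4], [405, 227, 8, 8, 55]), ([499.1, 234.1], [493, 228, 13, 13, 97]), ([384.0, 338.0], [375, 329, 19, 19, 296])]
side yellow [([381.7, 174.5], [367, 166, 29, 15, 234]), ([361.8, 194.0], [351, 187, 24, 13, 164])]
side orange [([461.6, 54.8], [407, 39, 96, 37, 1109]), ([501.6, 52.4], [497, 49, 8, 9, 27]), ([384.5, 117.9], [380, 116, 8, 5, 19]), ([431.1, 140.8], [427, 139, 10, 5, 17]), ([499.4, 154.8], [474, 141, 50, 25, 158]), ([439.8, 145.6], [437, 143, 8, 6, 21]), ([462.5, 156.6], [451, 150, 23, 14, 98]), ([635.7, 215.5], [631, 211, 9, 10, 37]), ([635.0, 228.9], [630, 221, 10, 20, 119]), ([631.6, 241.5], [630, 238, 6, 9, 22]), ([634.6, 249.5], [630, 244, 10, 11, 33]), ([225.8, 271.7], [220, 267, 12, 10, 95]), ([339.6, 277.0], [328, 266, 27, 28, 36]), ([23.3, 313.7], [18, 310, 13, 9, 37]), ([7.0, 437.3], [0, 410, 19, 49, 310]), ([23.2, 465.8], [10, 446, 29, 34, 303]), ([6.2, 469.7], [0, 459, 17, 21, 139])]
side green [([414.2, 129.3], [409, 128, 12, 4, 35]), ([383.7, 147.4], [379, 145, 11, 5, 45]), ([364.2, 172.3], [360, 170, 10, 5, 34]), ([331.6, 197.6], [328, 195, 9, 6, 34]), ([196.8, 228.4], [181, 212, 32, 34, 524]), ([466.9, 252.3], [452, 230, 29, 48, 809])]
```

View pics/crop1.png

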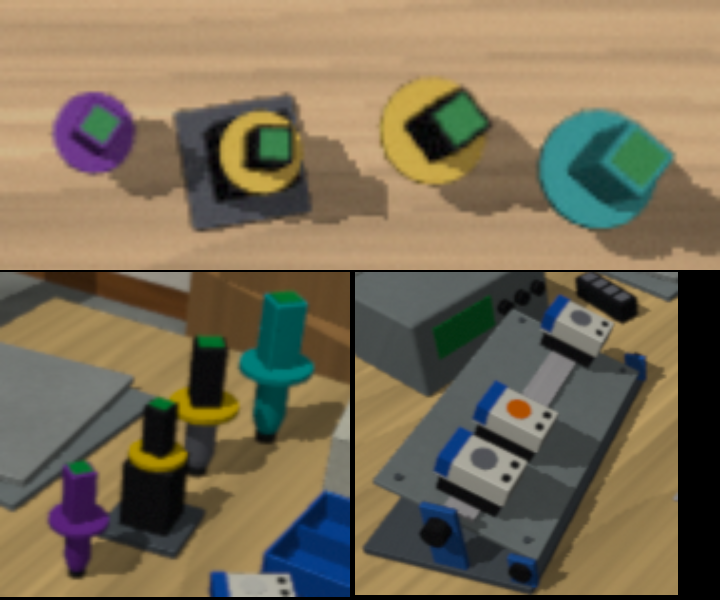

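The crop shows the reader in the holster at top (405,233). It is yellow and black, with a visibly smaller collar than the free-standing yellow one at (444,228), so it is the one meant. The orange tag relay sits between the two grey-tagged ones.

Run:
```python
from h import *
T,S=ctrl.calibration("top"),ctrl.calibration("side")
t=load("pics/top0.png");s=load("pics/side0.png")
for k,a,b in[("handle end",(408.2,230.4),(364.2,172.3)),("big end",(454.5,224.4),(383.7,147.4)),("purple end",(364.6,225.5),(331.6,197.6)),("turq",(499.1,234.1),(414.2,129.3)),("orange",(248.5,218.7),(225.8,271.7)),("greyL",(224,229),(208,298)),("greyR",(303,200),(258,226)),("collar c",(404.7,233),(363,193))]:
    x,e=tri([(T,a),(S,b)]);print(k,x.round(1),e)
Y=((22,120,90),(34,255,255))
m=blobs(t,*Y)[1]
for x0,x1 in((390,420),(430,465)):
    mm=m.copy();mm[:,:x0]=0;mm[:,x1:]=0
    c=max(cv2.findContours(mm,0,1)[0],key=cv2.contourArea);print("collar circle px",cv2.minEnclosingCircle(c))
print(ctrl.calibration("wrist"))
s=ctrl.read_state();print(Ro.from_euler("xyz",s["tool_rot"]).as_matrix().round(3))
```

```text
handle end [ 500.6 -363.6  162.2] [0.5, 0.5]
big end [ 517.1 -500.7  179.6] [0.9, 0.9]
purple end [ 518.5 -233.4  139. ] [0.8, 0.8]
turq [ 485.3 -629.3  200.1] [0.3, 0.3]
orange [542.1 125.4 125.2] [0.8, 0.8]
greyL [511.1 202.1 127.2] [2.3, 2.3]
greyR [601.5 -42.8 122.1] [2.0, 2.0]
collar c [ 498.8 -363.3   97.7] [0.5, 0.5]
collar circle px ((404.81915283203125, 232.60638427734375), 10.460579872131348)
collar circle px ((447.5, 227.5), 12.980854988098145)
{'mtx': array([[424.15180504,   0.        , 317.61886233],
       [  0.        , 424.15180504, 240.6903645 ],
       [  0.        ,   0.        ,   1.        ]]), 'distortion': array([-0.02569249,  0.        ,  0.        ,  0.        ,  0.        ]), 'R': array([[ 0.35891902, -0.93336683, -0.00187132],
       [-0.8988295 , -0.34617693,  0.26882533],
       [-0.25156046, -0.09480453, -0.96318713]]), 't': array([-648.90241613,  -35.15532332,  378.07177406])}
[[ 0.933  0.359 -0.001]
 [ 0.359 -0.933  0.002]
 [-0.    -0.002 -1.   ]]
```

Request:
carry_out(deltas=[0,0,0,0.03,-0.013,-0.02,-1,0,0,0,0.04,-0.017,-0.02,-1,0,0,0,0.045,-0.02,-0.01,-1,0,0,0,0.045,-0.02,0,-1,0,0,0,0.045,-0.02,0,-1,0,0,0,0.045,-0.02,0,-1,0,0,0,0.04,-0.017,0,-1,0,0,0,0.03,-0.01,0,-1,0,0,0,0,0,0,-1,0,0,0,0,0,0,-1])

```text
clock: 1.35
eef_pos: [481.7, -364.9, 281.0]
tool_rot: [-3.141, 0.001, 0.366]
force: [-0.5, -0.6, 0.7]
width: 85.1
gripper_force: 0.0
```

```bash
cat > snap.py <<'E'
import sys,pickle
from h import *
s=ctrl.read_state();c=ctrl.calibration("wrist");im=ctrl.get_image("wrist")
n=sys.argv[1];cv2.imwrite(f"pics/{n}.png",im[...,::-1]);pickle.dump((c,s),open(f"pics/{n}.pkl","wb"))
print(s["clock"],s["eef_pos"].round(1),s["tool_rot"].round(4),s["force"].round(2),s["width"])
E
python3 snap.py w1
```

```text
1.35 [ 481.7 -364.9  281. ] [-3.1414e+00  1.4000e-03  3.6590e-01] [-0.51 -0.57  0.74] 85.13406623041098
```

Request:
carry_out(deltas=[0,0,0,0,0.03,0,-1,0,0,0,0,0.03,0,-1,0,0,0,0,0,0,-1,0,0,0,0,0,0,-1])

```text
clock: 1.9
eef_pos: [503.1, -420.2, 281.0]
tool_rot: [-3.14, 0.001, 0.365]
force: [0.3, -0.0, -0.8]
width: 85.8
gripper_force: 0.0
```

```bash
python3 snap.py w2
python3 - <<'E'
from h import *
w=cv2.resize(np.vstack([load("pics/w1.png"),load("pics/w2.png")]),(400,600),interpolation=cv2.INTER_AREA);cv2.imwrite("pics/w12.png",w)
for n in("w1","w2"):
    for k,v in dict(y=((22,120,90),(34,255,255)),g=((45,120,50),(75,255,255))).items():print(n,k,blobs(load(f"pics/{n}.png"),*v,60)[0])
E
```

```text
1.9 [ 503.1 -420.2  281. ] [-3.1404e+00  5.0000e-04  3.6530e-01] [ 0.27 -0.01 -0.84] 85.83512729534718
w1 y [([323.1, 178.4], [282, 145, 86, 85, 3286]), ([480.3, 220.0], [440, 178, 107, 104, 4587])]
w1 g [([147.3, 99.5], [126, 77, 44, 46, 1049]), ([547.3, 263.8], [521, 237, 53, 55, 2181])]
w2 y [([254.7, 179.3], [205, 145, 86, 86, 3072]), ([407.6, 218.1], [366, 178, 108, 104, 4478])]
w2 g [([56.8, 100.9], [36, 78, 43, 46, 1055]), ([454.1, 266.2], [430, 240, 47, 50, 1492]), ([621.1, 375.4], [593, 361, 47, 32, 540]), ([65.2, 475.3], [59, 471, 13, 9, 76])]
```

View pics/w12.png

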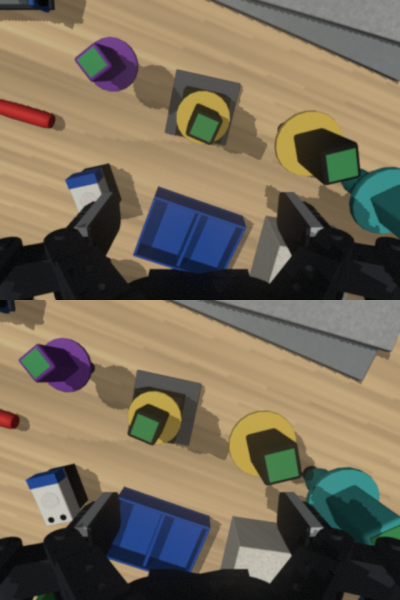

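The wrist views show the reader near the centre (end at about (327,203) in w1 and (238,204) in w2), hanging in the holster. The purple one is at the left; the bigger yellow and the turquoise ones are at the right.

Run:
```python
from h import *
import pickle
D=[]
for n,p in(("w1",(325,203)),("w2",(238,202))):
    im=load(f"pics/{n}.png");hsv=cv2.cvtColor(im,cv2.COLOR_BGR2HSV);print(hsv[p[1],p[0]])
    c,s=pickle.load(open(f"pics/{n}.pkl","rb"))
    m=blobs(im,(40,90,40),(85,255,255))[1]
    m2=np.zeros_like(m);m2[p[1]-35:p[1]+35,p[0]-35:p[0]+35]=m[p[1]-35:p[1]+35,p[0]-35:p[0]+35]
    k=max(cv2.findContours(m2,0,1)[0],key=cv2.contourArea);r=cv2.minAreaRect(k);print(r)
    # collar circle
    my=blobs(im,(22,90,60),(34,255,255))[1];my[:,:p[0]-60]=0;my[:,p[0]+60:]=0
    ky=max(cv2.findContours(my,0,1)[0],key=cv2.contourArea);e=cv2.fitEllipse(cv2.convexHull(ky));print("collar",e)
    # dark base: square
    g=((hsv[...,2]<110)&(hsv[...,1]<90)).astype(np.uint8)*255;win=np.zeros_like(g);win[85:260,p[0]-75:p[0]+80]=255;g&=win
    kb=max(cv2.findContours(g,0,1)[0],key=cv2.contourArea);rb=cv2.minAreaRect(kb);print("base",rb)
    D.append((c,r,e,rb))
for i,nm in((1,"end"),(2,"collar")):
    x,er=tri([(d[0],d[i][0]) for d in D]);print(nm,x.round(1),er)
for d in D:
    b=np.array([onz(d[0],q,163) for q in cv2.boxPoints(d[1])]);v=b[1]-b[0];w=b[2]-b[1]
    print("handle ctr",b.mean(0).round(1),"sizes",np.linalg.norm(v).round(1),np.linalg.norm(w).round(1),"ang",np.degrees(np.arctan2(v[1],v[0])).round(1),np.degrees(np.arctan2(w[1],w[0])).round(1))
    b=np.array([onz(d[0],q,10) for q in cv2.boxPoints(d[3])]);v=b[1]-b[0];w=b[2]-b[1]
    print("base",b.mean(0).round(1),np.linalg.norm(v).round(1),np.linalg.norm(w).round(1),np.degrees(np.arctan2(v[1],v[0])).round(1))
```

```text
[ 62 112 125]
((326.2783508300781, 204.12371826171875), (37.36473846435547, 37.36473846435547), 23.96249008178711)
collar ((324.5372009277344, 186.9595489501953), (86.39573669433594, 87.70427703857422), 89.4422378540039)
base ((322.2248840332031, 172.5006103515625), (106.2682876586914, 103.51219177246094), 12.680383682250977)
[ 63 120 125]
((231.06063842773438, 204.4955596923828), (38.2381591796875, 36.44319534301758), 22.380136489868164)
collar ((247.71109008789062, 187.17784118652344), (83.19210815429688, 89.28390502929688), 132.94155883789062)
base ((260.8627624511719, 172.99981689453125), (107.52730560302734, 102.90803527832031), 12.171459197998047)
end [ 501.1 -363.   162.8] [0.0, 0.0]
collar [ 502.1 -362.6   97.2] [0.1, 0.1]
handle ctr [ 501.  -363.1  163. ] sizes 23.3 23.1 ang -3.0 -92.9
base [ 501.2 -362.    10. ] 99.2 99.9 6.6
handle ctr [ 501.1 -363.1  163. ] sizes 23.3 23.2 ang -4.4 -91.9
base [ 501.1 -361.5   10. ] 99.7 100.5 5.0
```

Request:
carry_out(deltas=[0,0,0,0.009,-0.027,0.01,-1,0,0,0,0.0095,-0.027,0.01,-1,0,0,8,0,0,0.03,-1,0,0,8,0,0,0.03,-1,0,0,8,0,0,0,-1,0,0,0,0,0,0,-1,0,0,0,0,0,0,-1])

```text
clock: 2.82
eef_pos: [502.4, -362.9, 202.0]
tool_rot: [3.141, -0.001, -0.049]
force: [-0.5, -0.4, -0.2]
width: 85.8
gripper_force: 0.0
```

Request:
carry_out(deltas=[0,0,0,-0.001,0,0.025,-1,0,0,0,0,0,0.025,-1,0,0,0,0,0,0.02,-1,0,0,0,0,0,0.009,-1,0,0,0,0,0,0,1,0,0,0,0,0,0,1,0,0,0,0,0,0,1,0,0,0,0,0,0,1,0,0,0,0,0,0,1])

```text
clock: 3.95
eef_pos: [501.7, -363.3, 123.3]
tool_rot: [3.141, -0.001, -0.052]
force: [-1.5, 1.0, 5.4]
width: 29.4
gripper_force: 60.4
```

Request:
carry_out(deltas=[0,0,0,0,0,-0.01,1,0,0,0,0,0,-0.02,1,0,0,0,0,0,-0.03,1,0,0,0,0,0,-0.04,1,0,0,0,0,0,-0.04,1,0,0,0,0,0,-0.02,1,0,0,0,0,0,0,1,0,0,0,0,0,0,1])

```text
clock: 4.95
eef_pos: [500.3, -362.3, 280.9]
tool_rot: [-3.14, 0.002, -0.052]
force: [-0.8, -0.3, -3.6]
width: 29.2
gripper_force: 59.9
```

```bash
python3 snap.py w3;python3 - <<'E'
from h import *
import pickle
s=ctrl.get_image("side")[...,::-1];w=load("pics/w3.png")
cv2.imwrite("pics/c3.png",np.hstack([cv2.resize(s[:,:],(400,300)),cv2.resize(w,(400,300))]))
E
```

```text
4.95 [ 500.3 -362.3  280.9] [-3.14e+00  2.50e-03 -5.20e-02] [-0.82 -0.25 -3.59] 29.205907711167193
```

View pics/c3.png

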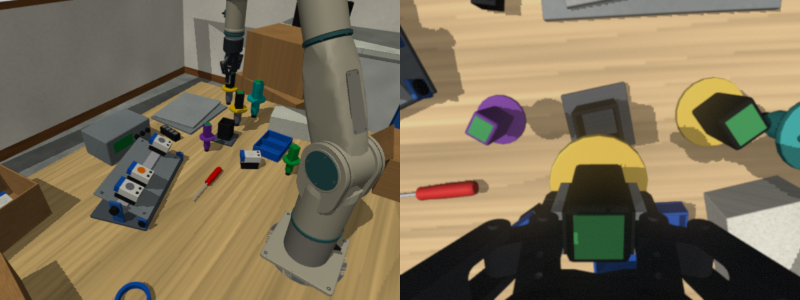

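Request:
carry_out(deltas=[0,0,0,-0.004,-0.03,-0.02,1,0,0,0,-0.004,-0.05,-0.02,1,0,0,0,-0.005,-0.058,-0.02,1,0,0,0,-0.005,-0.058,-0.01,1,0,0,0,-0.005,-0.058,0,1,0,0,0,-0.005,-0.058,0,1,0,0,0,-0.005,-0.058,0,1,0,0,0,-0.005,-0.058,0,1,0,0,-7.5,0,-0.038,0,1,0,0,-7.5,0,0,0,1,0,0,-7.5,0,0,0,1,0,0,0,0,0,0,1])

```text
clock: 6.55
eef_pos: [487.0, 104.1, 351.4]
tool_rot: [-3.141, 0.002, 0.339]
force: [0.3, 0.1, -3.7]
width: 29.5
gripper_force: 60.7
```

Request:
carry_out(deltas=[0,0,0,0,0,0,1])

```text
clock: 6.68
eef_pos: [487.3, 104.0, 351.9]
tool_rot: [-3.142, 0.001, 0.338]
force: [0.7, 0.5, -3.7]
width: 29.4
gripper_force: 60.7
```

```bash
python3 snap.py p1
```

```text
6.675 [487.3 104.  351.9] [-3.1415e+00  9.0000e-04  3.3790e-01] [ 0.75  0.52 -3.65] 29.448939184655963
```

View pics/p1.png

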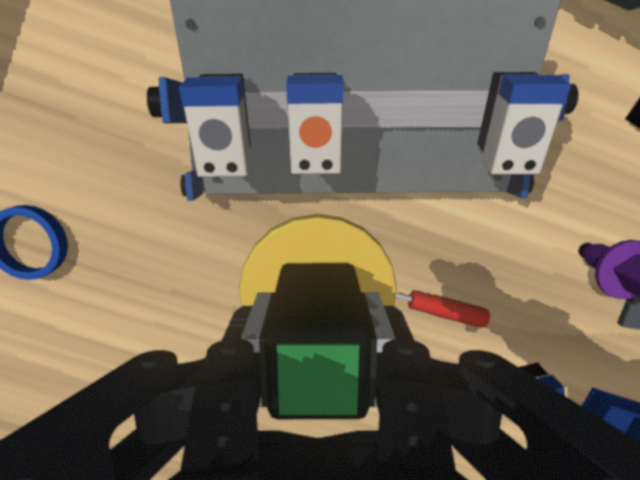

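Wrist view p1 shows the orange tag at (316,131), between the grey tags at (215,134) and (529,132). Panel screws are at (192,24) and (540,22), and the low edge is near row 192. I'll take a second view from a shifted place.

Request:
carry_out(deltas=[0,0,0,0.01,0.03,0,1,0,0,0,0.02,0.04,0,1,0,0,0,0.01,0.01,0,1,0,0,0,0,0,0,1,0,0,0,0,0,0,1])

```text
clock: 7.35
eef_pos: [550.9, 43.6, 352.1]
tool_rot: [-3.14, 0.001, 0.342]
force: [0.5, 0.3, -2.8]
width: 29.3
gripper_force: 60.9
```

```bash
python3 snap.py p2
```

```text
7.35 [550.9  43.6 352.1] [-3.1403e+00  1.0000e-03  3.4190e-01] [ 0.48  0.34 -2.82] 29.336233188692233
```

View pics/p2.png

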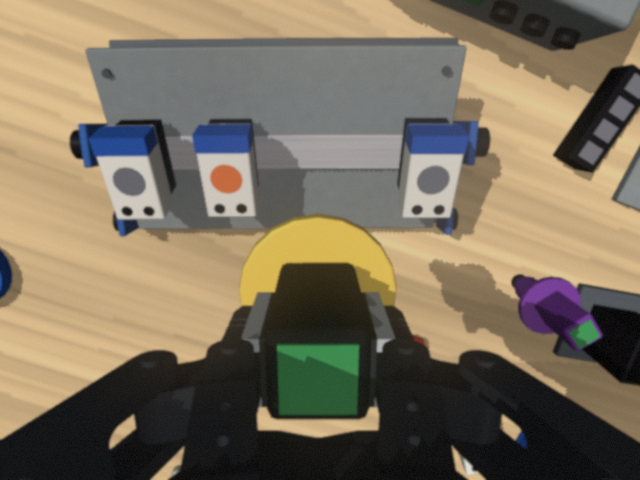

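View p2 shows the whole panel: orange tag (226,179), grey tags (129,181) and (433,180), screws (108,73) and (447,72), and top edge corners near (87,49) and (464,45).

```bash
cat > pan.py <<'E'
from h import *
import pickle
V={n:(load(f"pics/{n}.png"),*pickle.load(open(f"pics/{n}.pkl","rb"))) for n in("p1","p2")}
def cen(n,p,r,f):
    im=V[n][0];x,y=p;w=im[y-r:y+r+1,x-r:x+r+1];hsv=cv2.cvtColor(w,cv2.COLOR_BGR2HSV)
    m=f(hsv).astype(np.uint8);k,l,s,c=cv2.connectedComponentsWithStats(m);i=1+np.argmax(s[1:,4])
    return (c[i]+[x-r,y-r]).tolist(),int(s[i,4])
org=lambda h:(h[...,0]<20)&(h[...,1]>120)
gry=lambda h:h[...,2]<150
scr=lambda h:h[...,2]<75
P={}
for k,a,b,r,f in[("O",(316,131),(226,179),22,org),("L",(215,134),(129,181),19,gry),("R",(529,132),(433,180),19,gry),("sL",(192,24),(108,73),9,scr),("sR",(540,22),(447,72),9,scr)]:
    c1,c2=cen("p1",a,r,f),cen("p2",b,r,f)
    P[k],e=tri([(V["p1"][1],c1[0]),(V["p2"][1],c2[0])]);print(k,c1,c2,P[k].round(1),e)
yd=P["L"]-P["R"];print("LR",np.linalg.norm(yd));y2=P["sL"]-P["sR"];print("ss",np.linalg.norm(y2))
yh=yd/np.linalg.norm(yd);print("yaw from tags",np.arctan2(-yh[0],yh[1]),"screws",np.arctan2(-y2[0],y2[1]))
yaw=np.arctan2(-yh[0],yh[1]);xh=np.array([np.cos(yaw),np.sin(yaw),0])
M=(P["L"]+P["R"])/2;S=(P["sL"]+P["sR"])/2
d=[(S-M)@xh,S[2]-M[2]];print("screw-tagmid (horiz,vert)",d)
# tags at panel (85,67), screws at (X,4): vert: (X-85)s-63c ; horiz (X-85)c+63s
for t in np.arange(.25,.61,.05):
    X=d[0]*np.cos(t)+d[1]*np.sin(t)+85;Z=-d[0]*np.sin(t)+d[1]*np.cos(t)+67
    print(round(t,2),"screw panel x,z",round(X,1),round(Z,1),"tag height pred",round(35+85*np.sin(t)+67*np.cos(t),1),"screw height",round(35+X*np.sin(t)+4*np.cos(t),1))
E
python3 pan.py
```

```text
O ([314.97300944669365, 131.59109311740892], 741) ([225.84234930448224, 178.68006182380216], 647) [543.4 126.3 124.2] [0.0, 0.0]
L ([214.9578163771712, 134.22828784119108], 806) ([128.87246376811595, 181.27101449275364], 690) [513.6 204.9 127.3] [0.1, 0.1]
R ([528.0581542351454, 131.91782553729456], 791) ([432.7064748201439, 179.58561151079135], 695) [603.3 -42.7 128. ] [0.0, 0.0]
sL ([193.10526315789474, 24.263157894736842], 19) ([109.03999999999999, 72.84], 25) [593.1 254.8  96.6] [0.3, 0.3]Traceback (most recent call last):
  File "pan.py", line 13, in <module>
    c1,c2=cen("p1",a,r,f),cen("p2",b,r,f)
                          ~~~^^^^^^^^^^^^
  File "pan.py", line 6, in cen
    m=f(hsv).astype(np.uint8);k,l,s,c=cv2.connectedComponentsWithStats(m);i=1+np.argmax(s[1:,4])
                                                                              ~~~~~~~~~^^^^^^^^^
    return _wrapfunc(a, 'argmax', axis=axis, out=out, **kwds)
    return bound(*args, **kwds)
ValueError: attempt to get argmax of an empty sequence
```

```bash
sed -i 's/<75$/<90/' pan.py; python3 pan.py | tail -n +4
```

```text
sL ([191.08163265306123, 24.53061224489796], 98) ([107.38823529411765, 73.48235294117647], 85) [592.2 256.3  96.5] [0.2, 0.2]
sR ([539.2857142857143, 22.263736263736263], 91) ([446.4237288135593, 71.08474576271186], 59) [694.1 -25.4  96.1] [0.1, 0.1]
LR 263.39771276343504
ss 299.53815947624605
yaw from tags 0.34741641239967685 screws 0.3471850455649859
screw-tagmid (horiz,vert) [np.float64(91.35655166396664), np.float64(-31.3453691269128)]
0.25 screw panel x,z 165.8 14.0 tag height pred 120.9 screw height 79.9
0.3 screw panel x,z 163.0 10.1 tag height pred 124.1 screw height 87.0
0.35 screw panel x,z 160.1 6.2 tag height pred 127.1 screw height 93.6
0.4 screw panel x,z 156.9 2.6 tag height pred 129.8 screw height 99.8
0.45 screw panel x,z 153.6 -1.0 tag height pred 132.3 screw height 105.4
0.5 screw panel x,z 150.1 -4.3 tag height pred 134.5 screw height 110.5
0.55 screw panel x,z 146.5 -7.5 tag height pred 136.5 screw height 115.0
0.6 screw panel x,z 142.7 -10.5 tag height pred 138.3 screw height 118.9
```

Request:
carry_out(deltas=[0,0,0,-0.006,-0.02,0,1,0,0,0,-0.01,-0.04,0.02,1,0,0,-0.3,-0.006,-0.02,0.02,1,0,7,0,0,0,0.0,1,0,7,0,0,0,0,1,0,6.9,0,0,0,0,1,0,0,0,0,0,0,1,0,0,0,0,0,0,1])

```text
clock: 8.4
eef_pos: [504.9, 111.5, 313.2]
tool_rot: [-3.141, -0.365, 0.347]
force: [0.3, 0.4, -3.0]
width: 29.2
gripper_force: 61.1
```

```bash
cat > aim.py <<'E'
from h import *
t,yaw=.365,.3473
xh=np.array([np.cos(yaw),np.sin(yaw),0]);n=-np.sin(t)*xh+np.cos(t)*np.array([0,0,1])
C=np.array([543.4,126.3,124.2])
s=ctrl.read_state();R=Ro.from_euler("xyz",s["tool_rot"]).as_matrix()
tip=s["eef_pos"]+R@[0,0,98.5]
want=np.c_[np.cos(t)*xh+np.sin(t)*np.array([0,0,1]),np.cross(-n,np.cos(t)*xh+np.sin(t)*np.array([0,0,1])),-n]
print("clock",s["clock"],"shift to tag in tool axes mm",(R.T@(C-tip)).round(2),"turn deg",np.degrees(Ro.from_matrix(R.T@want).as_rotvec()).round(2),"F tool",(R.T@s["force"]).round(2),"grip",s["width"].round(2),s["gripper_force"])
E
python3 aim.py; python3 snap.py p3
```

```text
8.4 [504.9 111.5 313.2] [-3.1412 -0.365   0.3469] [ 0.27  0.4  -3.  ] 29.191494096608945Traceback (most recent call last):
  File "aim.py", line 8, in <module>
    print("clock",s["clock"],"shift to tag in tool axes mm",(R.T@(C-tip)).round(2),"turn deg",np.degrees(Ro.from_matrix(R.T@want).as_rotvec()).round(2),"F tool",(R.T@s["force"]).round(2),"grip",s["width"].round(2),s["gripper_force"])
                                                                                                                                                                                                  ^^^^^^^^^^^^^^^^
AttributeError: 'float' object has no attribute 'round'
```

```bash
sed -i 's/s\["width"\].round(2)/s["width"]/' aim.py; python3 aim.py
python3 - <<'E'
from h import *
import pickle
b=blobs(load("pics/p3.png"),(0,120,60),(19,255,255),200)[0];print(b)
L=[("p1",(315,131.6)),("p2",(225.8,178.7))]
for q in b:
    x,e=tri([(pickle.load(open(f"pics/{n}.pkl","rb"))[0],p) for n,p in L+[("p3",q[0])]]);print(q[0],x.round(1),e)
E
```

```text
clock 8.45 shift to tag in tool axes mm [-29.48  -1.    92.54] turn deg [-0.01 -0.02 -0.02] F tool [-1.28  0.25  3.84] grip 29.439546659415974 61.106200218200684
[([462.4, 462.8], [451, 446, 31, 30, 330])]
[462.4, 462.8] [552.4 102.6 425.8] [24.2, 53.9, 46.3]
```

Request:
carry_out(deltas=[0,0,0,-0.01,0,0,1,0,0,0,-0.0135,-0.001,0.015,1,0,0,0,-0.006,0,0.025,1,0,0,0,0,0,0.025,1,0,0,0,0,0,0.015,1,0,0,0,0,0,0,1,0,0,0,0,0,0,1])

```text
clock: 9.32
eef_pos: [505.1, 111.6, 227.4]
tool_rot: [-3.142, -0.365, 0.346]
force: [0.4, 0.1, -3.1]
width: 29.6
gripper_force: 60.9
```

```bash
python3 aim.py
python3 - <<'E'
from h import *
s=ctrl.get_image("side")[...,::-1];cv2.imwrite("pics/s4.png",cv2.resize(s[170:350,130:330],None,fx=3,fy=3,interpolation=cv2.INTER_CUBIC))
E
```

```text
clock 9.325 shift to tag in tool axes mm [ 1.51 -0.8  12.51] turn deg [ 0.03  0.01 -0.08] F tool [-0.75  0.05  3.06] grip 29.584530297142447 60.85602521896362
```

View pics/s4.png

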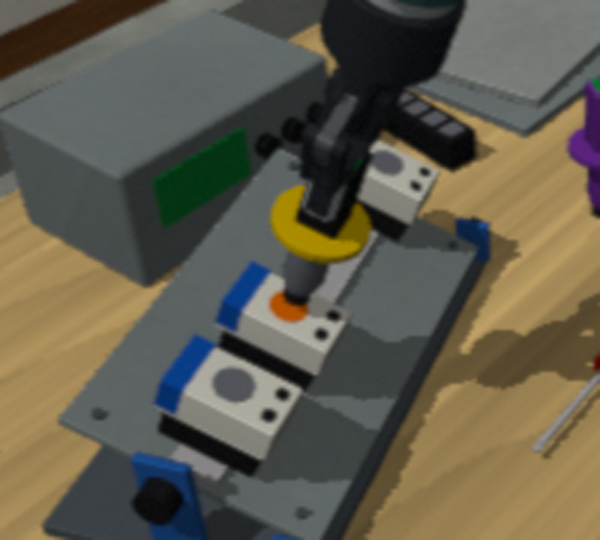

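The crop shows the nose at (293,298), just above the orange tag at (288,306). I'll close in with small steps.

Request:
carry_out(deltas=[0,0,0,0.0015,-0.0008,0.004,1,0,0,0,0,0,0.004,1,0,0,0,0,0,0.002,1,0,0,0,0,0,0,1,0,0,0,0,0,0,1])

```text
clock: 10.0
eef_pos: [509.7, 113.7, 218.7]
tool_rot: [-3.141, -0.364, 0.345]
force: [0.0, 0.6, -3.2]
width: 29.1
gripper_force: 61.1
```

```bash
python3 aim.py
```

```text
clock 10.0 shift to tag in tool axes mm [ 0.03 -0.47  2.66] turn deg [ 0.03  0.06 -0.13] F tool [-0.92 -0.52  3.05] grip 29.10136047319307 61.06510877609253
```

Request:
carry_out(deltas=[0,0,0,0,0,0.002,1,0,0,0,0,0,0,1,0,0,0,0,0,0,1])

```text
clock: 10.38
eef_pos: [510.2, 114.3, 216.9]
tool_rot: [-3.142, -0.364, 0.346]
force: [-1.1, 0.4, -3.1]
width: 29.2
gripper_force: 61.0
```

```bash
python3 aim.py
```

```text
clock 10.375 shift to tag in tool axes mm [-0.07 -0.03  0.7 ] turn deg [ 0.03  0.05 -0.08] F tool [-1.92 -0.71  2.56] grip 29.18464560308532 61.04411602020264
```

Request:
carry_out(deltas=[0,0,0,0,0,0.0015,1,0,0,0,0,0,0,1,0,0,0,0,0,0,1])

```text
clock: 10.75
eef_pos: [510.8, 114.5, 215.6]
tool_rot: [-3.142, -0.364, 0.346]
force: [-0.3, 0.0, -2.2]
width: 29.5
gripper_force: 61.2
```

```bash
python3 aim.py
```

```text
clock 10.75 shift to tag in tool axes mm [-0.16 -0.08 -0.7 ] turn deg [ 0.03  0.04 -0.08] F tool [-1.03 -0.12  1.96] grip 29.51748176442304 61.18290424346924
```

Request:
carry_out(deltas=[0,0,0,0,0,0.0015,1,0,0,0,0,0,0,1,0,0,0,0,0,0,1])

```text
clock: 11.12
eef_pos: [511.3, 114.6, 214.2]
tool_rot: [-3.142, -0.364, 0.346]
force: [-1.4, -0.1, -1.2]
width: 29.7
gripper_force: 61.3
```

```bash
python3 aim.py
```

```text
clock 11.125 shift to tag in tool axes mm [-0.16 -0.08 -2.22] turn deg [ 0.03  0.04 -0.08] F tool [-1.67 -0.41  0.66] grip 29.721529901516313 61.27819061279297
```

Request:
carry_out(deltas=[0,0,0,0,0,0.0015,1,0,0,0,0,0,0.001,1,0,0,0,0,0,0,1,0,0,0,0,0,0,1])

```text
clock: 11.62
eef_pos: [512.2, 115.0, 211.8]
tool_rot: [-3.141, -0.364, 0.346]
force: [-0.3, 0.3, 0.1]
width: 29.7
gripper_force: 61.4
```

```bash
python3 aim.py
```

```text
clock 11.625 shift to tag in tool axes mm [-0.15 -0.08 -4.82] turn deg [ 0.02  0.04 -0.08] F tool [-0.11 -0.36 -0.13] grip 29.6796101199668 61.38790726661682
```

Request:
carry_out(deltas=[0,0,0,0,0,0,1])

```text
clock: 11.75
eef_pos: [512.2, 115.0, 211.8]
tool_rot: [-3.142, -0.364, 0.346]
force: [-2.2, -0.1, 0.7]
width: 29.3
gripper_force: 61.4
```

```bash
python3 aim.py
```

```text
clock 11.75 shift to tag in tool axes mm [-0.18 -0.05 -4.79] turn deg [ 0.03  0.04 -0.08] F tool [-1.71 -0.63 -1.41] grip 29.321332350399533 61.385815143585205
```

Request:
carry_out(deltas=[0,0,0,0,0,0,1])

```text
clock: 11.88
eef_pos: [512.2, 115.0, 211.8]
tool_rot: [-3.142, -0.364, 0.346]
force: [-2.2, -0.6, 1.3]
width: 29.4
gripper_force: 61.4
```

```bash
python3 aim.py
```

```text
clock 11.875 shift to tag in tool axes mm [-0.17 -0.07 -4.82] turn deg [ 0.03  0.04 -0.08] F tool [-1.65 -0.16 -2.04] grip 29.428675321931085 61.38450622558594
```

Request:
carry_out(deltas=[0,0,0,0,0,0,1,0,0,0,0,0,0,1,0,0,0,0,0,0,1,0,0,0,0,0,0,1,0,0,0,0,0,0,1,0,0,0,0,0,0,1,0,0,0,0,0,0,1,0,0,0,0,0,0,1,0,0,0,0,0,0,1,0,0,0,0,0,0,1,0,0,0,0,0,0,1,0,0,0,0,0,0,1])

```text
clock: 13.38
eef_pos: [512.1, 114.9, 211.8]
tool_rot: [-3.142, -0.364, 0.346]
force: [-1.9, -0.3, 0.4]
width: 29.5
gripper_force: 61.4
```

```bash
python3 aim.py
python3 - <<'E'
from h import *
s=ctrl.get_image("side")[...,::-1];t=ctrl.get_image("top")[...,::-1]
cv2.imwrite("pics/s5.png",np.hstack([cv2.resize(s[225:295,190:270],(640,560),interpolation=cv2.INTER_CUBIC)]))
E
```

```text
clock 13.375 shift to tag in tool axes mm [-0.09 -0.1  -4.83] turn deg [ 0.03  0.05 -0.08] F tool [-1.64 -0.36 -1.02] grip 29.525439303308097 61.381638050079346
```

View pics/s5.png

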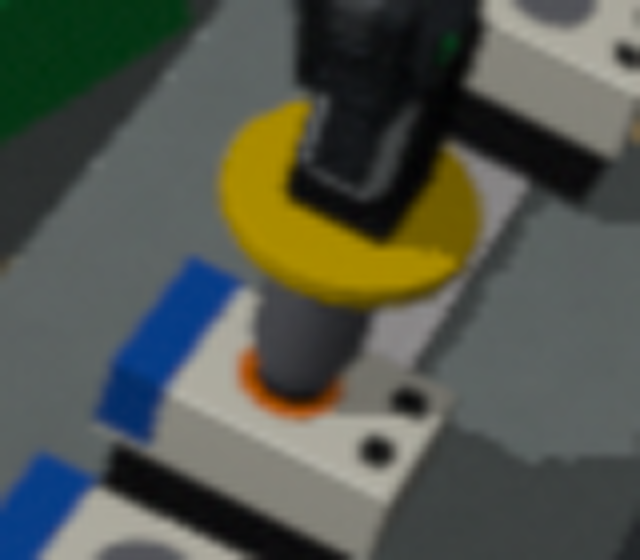

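The nose is pressed in with an even orange ring around it, at (290,390) in the crop. I'll hold a bit longer and then retract.

Request:
carry_out(deltas=[0,0,0,0,0,0,1,0,0,0,0,0,0,1,0,0,0,0,0,0,1,0,0,0,0,0,0,1,0,0,0,0,0,0,1,0,0,0,0,0,0,1,0,0,0,0,0,-0.004,1,0,0,0,0,0,-0.01,1,0,0,0,0,0,-0.03,1,0,0,0,0,0,-0.04,1,0,0,0,0,0,-0.04,1,0,0,0,0,0,-0.02,1])

```text
clock: 14.98
eef_pos: [463.0, 97.5, 348.1]
tool_rot: [3.14, -0.365, 0.346]
force: [0.8, 0.8, -2.6]
width: 29.6
gripper_force: 61.2
```

Request:
carry_out(deltas=[0,-7,0,0,0,0,1,0,-7,0,0,0,0,1,0,-6.9,0,0,0,0,1,0,0,7.6,0,0,0,1,0,0,7.6,0,0,0,1,0,0,7.6,0,0,0,1,0,0,0,0,0,0,1,0,0,0,0,0,0,1])

```text
clock: 15.98
eef_pos: [463.6, 97.6, 346.4]
tool_rot: [3.142, 0.001, -0.05]
force: [0.4, -0.2, -3.8]
width: 29.2
gripper_force: 61.0
```

Request:
carry_out(deltas=[0,0,0,0.006,0.03,0,1,0,0,0,0.007,0.05,0,1,0,0,0,0.008,0.057,0,1,0,0,0,0.008,0.057,0,1,0,0,0,0.008,0.057,0,1,0,0,0,0.008,0.057,0,1,0,0,0,0.008,0.057,0,1,0,0,0,0.006,0.05,0.01,1,0,0,0,0.002,0.03,0.02,1,0,0,0,0,0.013,0.02,1,0,0,0,0,0,0.01,1,0,0,0,0,0,0,1])

```text
clock: 17.48
eef_pos: [501.1, -360.6, 285.7]
tool_rot: [-3.139, 0.002, -0.049]
force: [0.1, -0.5, -3.1]
width: 29.2
gripper_force: 60.9
```

Request:
carry_out(deltas=[0,0,0,0,0,0,1])

```text
clock: 17.6
eef_pos: [502.0, -361.5, 287.4]
tool_rot: [3.141, -0.001, -0.049]
force: [0.1, -0.5, -3.6]
width: 29.6
gripper_force: 60.9
```

Request:
carry_out(deltas=[0,0,0,0,0.001,0.02,1,0,0,0,0,0,0.035,1,0,0,0,0,0,0.035,1,0,0,0,0,0,0.03,1,0,0,0,0,0,0.02,1,0,0,0,0,0,0.01,1,0,0,0,0,0,0.004,1,0,0,0,0,0,0,1,0,0,0,0,0,0,1])

```text
clock: 18.73
eef_pos: [501.3, -364.3, 133.3]
tool_rot: [3.141, -0.001, -0.052]
force: [0.4, -0.7, -3.5]
width: 29.3
gripper_force: 61.0
```

```bash
python3 aim.py
```

```text
clock 18.725 shift to tag in tool axes mm [  16.49 -492.18  -89.94] turn deg [  4.25  20.6  -22.61] F tool [0.39 0.69 3.55] grip 29.28161767291301 61.00648641586304
```

Request:
carry_out(deltas=[0,0,0,0,-0.001,0.004,1,0,0,0,0,0,0.003,1,0,0,0,0,0,0.002,1,0,0,0,0,0,0,1,0,0,0,0,0,0,1])

```text
clock: 19.35
eef_pos: [500.8, -363.0, 123.4]
tool_rot: [3.141, 0.001, -0.052]
force: [-0.4, 1.2, -1.9]
width: 29.2
gripper_force: 61.1
```

Request:
carry_out(deltas=[0,0,0,0,0,0.0007,1,0,0,0,0,0,0,1,0,0,0,0,0,0,1])

```text
clock: 19.73
eef_pos: [500.8, -363.0, 123.3]
tool_rot: [3.141, 0.001, -0.052]
force: [-3.3, 1.4, 5.3]
width: 29.5
gripper_force: 61.9
```

Seated: the upward force is now 5.3 N. I'll release and go straight up.

Request:
carry_out(deltas=[0,0,0,0,0,0,0.3,0,0,0,0,0,0,-0.3,0,0,0,0,0,0,-1,0,0,0,0,0,0,-1,0,0,0,0,0,0,-1,0,0,0,0,0,0,-1,0,0,0,0,0,-0.01,-1,0,0,0,0,0,-0.02,-1,0,0,0,0,0,-0.04,-1,0,0,0,0,0,-0.05,-1,0,0,0,0,0,-0.03,-1,0,0,0,0,0,0,-1])

```text
clock: 21.22
eef_pos: [502.5, -363.7, 276.3]
tool_rot: [3.138, -0.005, -0.052]
force: [0.2, 0.2, -0.5]
width: 85.5
gripper_force: 0.0
```

```bash
python3 snap.py w9
python3 - <<'E'
from h import *
w=load("pics/w9.png");s=ctrl.get_image("side")[...,::-1]
a=np.zeros((360,800,3),np.uint8);a[:,:480]=cv2.resize(w,(480,360));a[:,480:]=cv2.resize(s[130:250,300:400],(320,360));cv2.imwrite("pics/f9.png",a)
T,S=ctrl.calibration("top"),ctrl.calibration("side")
g=[b for b in blobs(s,(45,120,50),(75,255,255))[0] if 340<b[0][0]<380];t=ctrl.get_image("top")[...,::-1]
h=[b for b in blobs(t,(45,120,50),(75,255,255))[0] if 395<b[0][0]<420]
print(g,h); 
if g and h: print(tri([(T,h[0][0]),(S,g[0][0])]))
E
```

```text
21.225 [ 502.5 -363.7  276.3] [ 3.138  -0.0051 -0.0521] [ 0.16  0.23 -0.49] 85.4758195771861
[([364.3, 172.3], [360, 170, 10, 5, 35])] [([408.2, 231.9], [405, 230, 8, 5, 37])]
(array([ 497.52793979, -362.47022644,  163.52813723]), [2.4, 2.4])
```

View pics/f9.png

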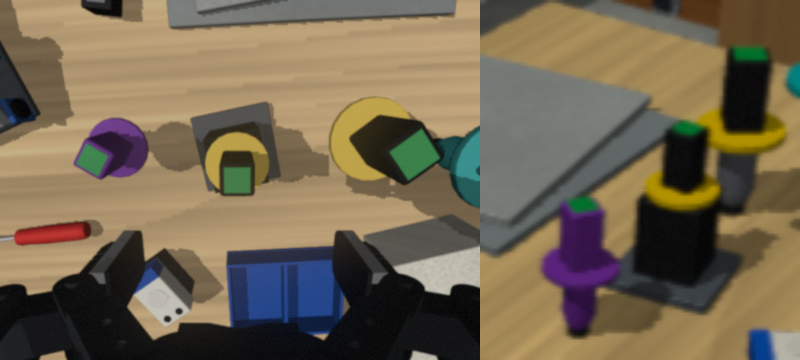

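The reader stands upright and seated in the holster. Its end in the side view is at (364.3,172.3), against (364.2,172.3) at the start, and the gripper is clear.

```bash
python3 -c "
from cell import ctrl
print(ctrl.finish_job())"
```

```text
the job is handed in; nothing more can be done
None
```

I pressed the reader's nose about 5 mm in (estimated from the wrist force) on the middle of the orange tag, held it there for over two seconds, then put it back upright and seated in its holster, let go and handed the job in; no verdict came back.

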